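# Set a tray-stand leg to its length mark and hold it there with the cam lever squeezed shut

### The job

Swing the orange-handled clamp arm over onto the tube of the tray-stand leg, fully down. Then draw the spring-loaded leg out until its yellow pointer is level with the red length mark, and only there, while holding the leg at the mark, squeeze the red cam lever fully shut against the leg's grey grip block. Finish still gripping block and lever with the pointer at the mark (do not let go: the spring would pull the leg back in), and leave the bowl, jug and basket alone.

Things in the scene. Friction and masses are not known exactly. Their poses are not given: they have to be found in the camera images.
- jig: Fixed white jig board, 190 (x) x 420 (y) x 12 mm, origin at the centre of its underside on the bench, z up. Carries a 32 mm outer tube along its y axis, tube axis 45 mm above the bench (top 61 mm) over x = 0, from y -190 to 8 mm. The leg slides out of it towards the jig's +y. Place and yaw vary.
- clamp (a joint): Angle of the toggle clamp arm on the jig (rad). 0 = arm level along the jig's +x across the tube, rubber foot on the tube: fully down. Grows as it swings up and back towards the jig's -x; 1.57 = upright; stop at 2.2. Starts about 1.85 to 2.15 (leaning back). Light friction (0.05 N m) keeps it near upright; well past upright it falls by itself.
- clamp_hinge (a point): Hinge axis point of the clamp arm, in the jig's frame at x -50, y -100, z 75 mm; hinge axis parallel to the jig's y. Two cheeks reach 88 mm above the bench there.
- clamp_grip (a point): Middle of the orange handle of the clamp arm, 90 mm from the hinge; moves with the arm. The handle is 46 mm long (62 to 108 mm from the hinge), 14 mm thick along the jig's y (the sides to pinch), 18 mm the other way.
- leg (a joint): Extension of the sliding leg along the jig's +y (m). 0 = fully in, stop at 0.095. Starts at 0. A return spring always pulls it in with about 4 to 5 N, also with the cam lever shut; the leg springs back when let go.
- leg_head (a point): Head on the sliding leg, axes parallel to the jig's; origin on the tube axis (45 mm above the bench), at jig y = 50 mm + extension. From it rises the grey grip block: 17 mm thick (x -6 to +11 mm), y -18 to +14 mm, top 70 mm above this origin. The lower head is 36 mm wide in x, up to 17 mm above this origin.
- crossbar (a point): Middle of the near (-y) face of the blue crossbar plate on the leg head, at the head's y +14 mm. Plate 110 mm wide in x (-55 to +55 mm), 6 mm thick, from 70 to 112 mm above the bench; this point 91 mm up. Fingers standing open either side of the grip block can push on this face towards +y to draw the leg out, and then close on block and lever.
- pinch (a point): Point on the leg head on the middle of the pinch, 47 mm above the leg head's origin (92 mm above the bench): with the cam lever shut, block and lever together are 22 mm thick there, from x -11 mm (lever's outer face) to +11 mm (block's far face) about this point.
- lever (a joint): Angle of the red cam lever on the leg head (rad): 0 = shut, upright against the block; grows as it leans out towards the jig's -x; stop at 0.36. Starts about 0.28 to 0.36. Friction only (about 0.2 N m, 4 to 5 N at its tip): it stays where it is put.
- lever_tip (a point): Outer upper end of the red cam lever blade (24 mm wide in y, 5 mm thick), 63 mm above its pivot; 114 mm above the bench when shut. The pivot lies parallel to the jig's y, on the leg head 6 mm to -x and 6 mm above its origin. Fully open, this tip stands about 33 mm to -x from the middle of the pinch.
- pointer (a point): Tip of the yellow pointer on the leg head (bar along x, 4 mm wide in y), at the head's x +64 mm, y 0, 19 mm above the bench. Moves with the leg.
- mark: Red length mark, a fixed bar 26 (x) x 6 (y) x 6 mm lying on the jig board beside the pointer's path at jig x = 80 mm, with the jig's axes; origin at the centre of its underside. Its place along the jig's y varies: the pointer is level with it at an extension of about 0.03 to 0.075 m, namely the mark's y in the jig frame minus 0.050.
- bowl: Loose orange bowl, 150 mm across, 70 mm high; origin at the centre of its underside. Leave alone.
- jug: Loose white bottle with green cap, 90 mm across, 170 mm high; origin at the centre of its underside. Leave alone.
- basket: Loose white slatted basket, 120 x 180 x 70 mm; origin at the centre of its underside. Leave alone.

How it is judged:
On the way, in this order (a step that is already met when the one before it is completed fails the run):
1. the clamp arm is swung over and fully down on the tube (value of joint clamp below 0.1 rad), for 0.2 s.
2. the leg is held out with its pointer level with the mark (within 6 mm), the cam lever still open (y of pointer in the frame of mark between -0.006 and 0.006 m and value of joint lever above 0.2 rad and contact force between the fingers and jig above 1 N), for 0.2 s.
3. the cam lever is squeezed shut with the leg at the mark (y of pointer in the frame of mark between -0.007 and 0.007 m and value of joint lever below 0.06 rad), for 0.2 s.
At the end, for the whole second after the job is handed in: The clamp arm is down on the tube (within 0.1 rad), the fingers still grip the leg head on the jig (more than 8 N, which the return spring alone cannot give) with the pointer within 7 mm of the red mark and the leg still, and the cam lever is shut (within 0.06 rad) (all of step 3 and value of joint clamp below 0.1 rad and contact force between the fingers and jig above 8 N and velocity of joint leg between -0.01 and 0.01 m/s); the arm keeps its last pose, push and grip.
It fails at once if the cam lever is closed, or stays closed, with the leg more than 12 mm off the mark (value of joint lever below 0.12 rad and (y of pointer in the frame of mark above 0.012 m or y of pointer in the frame of mark below -0.012 m)).
It fails at once if the bowl, jug or basket is shifted by more than 20 mm or tipped (distance of any of bowl, jug, basket from where it was at the start of the episode above 0.02 m or angle between any of bowl, jug, basket's own z axis and vertical above 0.3 rad).
It also fails if it takes over 45 s, if anything falls off the work surface, if the arm or the gripper's body presses on something with over 40 N, if the wrist force passes 120 N, or if a joint passes its speed limit or range.

### The arm

A 6-joint arm with a two-finger parallel gripper is mounted at the origin on the work surface. World frame = base frame: x ahead of the robot, y to its left, z up, the work surface at z = 0. Lengths are in m, angles in rad, forces in N, time in s.
With the tool pointing down it reaches from about 0.4 to 0.825 m from the base axis. Payload 7 kg.
Tool frame: the origin (TCP) lies midway between the tips of the shut fingers; the grasp point (between the pads) lies 19 mm behind it; z points along the fingers, y is the line along which they close (so a half turn about z gives the same grasp; the last joint's range is limited). The gripper opens to 88 mm and grips with 3 to 60 N. Pads are 19 mm wide; open, the fingers measure 130 mm over their backs; the gripper's body (78 mm by 193 mm) begins 47 mm behind the grasp point.
Start: joints at [1.597, 0.359, 0.012, 0, -1.224, -0.288], TCP at [0.175, 0.652, 0.227] pointing down, gripper open.
Joint ranges: [-3.07, 3.07], [-1.43, 2.12], [-1.02, 1.25], [-3.03, 1.67], [-3.05, -0], [-3.03, 3.03]. Speed limits (rad/s): [2.39, 2.39, 3.01, 3.14, 3.14, 3.14].

### API

Orientations are given as [roll, pitch, yaw] about the fixed x, y, z axes, in that order (R = Rz(yaw) Ry(pitch) Rx(roll)).
In Python, from station import arm gives the robot as it stands.
- The arm moves only by the tool servo_tool, never from a script. Its argument "deltas" is a list of rows, each a list of 7 numbers: the closure, from -1 (fully open) to 1 (shut), then the shift along the tool's x, y, z in mm, then the turn, a rotation vector about the tool's x, y, z in degrees. In form: [[gripper, x, y, z, ax, ay, az], ...]. A call has 1 to 20 rows; each row shifts and turns the commanded pose from where the row before left it, along the tool's axes as they then stand; what a row does not reach is not made up. A row lasts 1/12 s, in which the tool goes at most 41.7 mm and 7.16 degrees, less where a joint would pass 70% of its speed; a pose out of reach is approached as far as the arm can. A call is refused whole if a number of a shift passes 41.7 or a number of a turn 7.16, either way. A call with a gripper value outside its range is refused whole. The fingers move at their own pace and stop on an object; "squeeze" is the grip in N (left out, the last holds). Time passes only in rows, so rows that do not move let the fingers close. It gives the time, the measured TCP pose, the force, the opening and the grip force at its end, in the units of the state.
- arm.get_state(): the state, without advancing time (a new reading comes with each control period).
- arm.grab_frame(name): name is "scene" or "top" or "wrist"; returns a dict with "color" (384x512x3 uint8, red, green, blue), "K" (3x3 intrinsics, pixels), "position" and "orientation" of the camera in the world. Camera axes: x right, y down, z forward; pixel columns grow to the right and rows downward; lengths in m; the calibration is good to about 2 mm. A picture is of the moment at which its call begins. There is no depth.
- arm.job_done(): hands the job in; it is judged then, once.
Trained networks look in a picture, given as the dict that the camera call returned (one of the last four; its "shot" number tells which), for a name from the list of things; names that differ only in an ending like _2 or _b are one class to them, and where a whole thing is asked for, a point or a joint stands for the part that bears it (a point fixed in the world has none). Each returns a list of dicts, best first, with "conf" (0 to 1); they miss things now and then, are a little off and sometimes report something else, mostly with a low value. They report only what shows in the picture. A call takes as long as a camera call.
- arm.recognise(query, picture): "at" ([x, y, z] in m, in the coordinates of the camera as it stood for that picture, good to about 4 mm: the middle of the surface that is visible of it).
The state is a dict: "t": time; "q": joint angles; "qd": joint speeds; "joint_efforts": joint torques, N m; "eef_pos": TCP position; "ee_rot": TCP orientation; "force": force on the tool from outside, world axes, zero at the start; "moment": the same for the moment, N m; "width": finger opening in m; "gripper_force": force on a finger pad.
Only numpy, scipy, OpenCV 4.12 (cv2) and the standard library are available. Lean on these libraries where they do the work, as an engineer would, in place of code of your own. Each camera call takes 0.05 s, during which the arm holds its last target. There are 200 camera calls.

## Working session

There is one attempt and no reset: what is moved stays moved. The work goes in short steps, Python scripts to look and compute and a tool call to move; the robot and the scene stay as the last step left them, time stands still between calls to the robot, and variables do not carry over. Pictures are saved under pics/ and viewed, at most 10 in all, crops included, and the job is handed in when it is done.

Besides the shell and the picture viewer there is one more tool, called in YAML: its name, and indented under it one key for each argument. servo_tool: Moves the arm, as the interface text tells. Its arguments: {"type":"object","properties":{"deltas":{"type":"array","items":{"type":"array","items":{"type":"number"}}},"squeeze":{"type":"number"}},"required":["deltas"]}

```bash
mkdir -p pics; cat > h.py <<'E'
from station import arm
import numpy as np, cv2
from scipy.spatial.transform import Rotation as R
def rot(o):
    o=np.array(o,float)
    return o if o.shape==(3,3) else (R.from_euler('xyz',o).as_matrix() if o.size==3 else R.from_quat(o).as_matrix())
def world(f,p): return rot(f['orientation'])@np.array(p)+np.array(f['position'])
def find(f,q,n=2):
    return [(round(d['conf'],2),world(f,d['at']).round(4)) for d in arm.recognise(q,f)[:n]]
def proj(f,P):
    c=rot(f['orientation']).T@(np.array(P)-np.array(f['position']));u=f['K']@c;return u[:2]/u[2]
def ray(f,u,z):
    d=rot(f['orientation'])@np.linalg.solve(f['K'],[u[0],u[1],1]);p=np.array(f['position']);return p+d*(z-p[2])/d[2]
def save(f,n,crop=None,s=1):
    im=f['color'][:,:,::-1]
    if crop: im=im[crop[1]:crop[3],crop[0]:crop[2]]
    cv2.imwrite('pics/'+n,cv2.resize(im,None,fx=s,fy=s,interpolation=cv2.INTER_CUBIC))
E
python3 - <<'E'
from h import *
s=arm.get_state();print({k:np.round(v,3).tolist() for k,v in s.items()})
ims=[]
for c in ['top','scene']:
    f=arm.grab_frame(c);print(c,f['orientation'],f['position'])
    ims.append(f['color'])
    for q in ['jig','clamp_hinge','clamp_grip','leg_head','crossbar','pinch','lever_tip','pointer','mark','bowl','jug','basket']: print(q,find(f,q))
cv2.imwrite('pics/a.png',cv2.resize(ims[0],(800,600))[:,:,::-1]);cv2.imwrite('pics/b.png',cv2.resize(ims[1],(800,600))[:,:,::-1])
E
```

```text
{'t': 0.0, 'q': [1.597, 0.359, 0.011, -0.0, -1.224, -0.288], 'qd': [-0.002, 0.001, 0.0, 0.001, 0.001, -0.002], 'joint_efforts': [-0.001, -58.273, 29.306, 6.997, 0.007, -0.0], 'eef_pos': [0.175, 0.652, 0.226], 'ee_rot': [3.14, -0.0, -0.262], 'force': [-0.038, 0.229, 0.152], 'moment': [0.002, -0.006, -0.02], 'gripper_force': 0.0, 'width': 0.088}
top [-2.98007273 -0.00425026 -1.59889149] [ 0.32466786 -0.01296487  1.20159983]
jig [(0.96, array([ 0.5088, -0.0478,  0.0145]))]
clamp_hinge [(0.41, array([ 0.4235, -0.1293,  0.1604]))]
clamp_grip [(0.58, array([ 0.4222, -0.1305,  0.1576]))]
leg_head [(0.62, array([0.5241, 0.0211, 0.0608]))]
crossbar [(0.81, array([0.5203, 0.0219, 0.0611]))]
pinch [(0.89, array([0.5259, 0.0228, 0.0618]))]
lever_tip [(0.57, array([0.5227, 0.0156, 0.0609]))]
pointer [(0.7, array([0.5235, 0.0203, 0.0569]))]
mark []
bowl [(0.64, array([0.6368, 0.4569, 0.0321]))]
jug [(0.94, array([ 0.4193, -0.4599,  0.1123]))]
basket [(0.97, array([ 0.6571, -0.4603,  0.0086]))]
scene [-2.60748863 -0.01118866  2.21077531] [0.99472265 0.30869837 1.04673321]
jig [(0.77, array([ 0.522 , -0.0257,  0.0128]))]
clamp_hinge [(0.68, array([ 0.4319, -0.1323,  0.1355]))]
clamp_grip [(0.62, array([ 0.4285, -0.1259,  0.1334]))]
leg_head [(0.58, array([0.5279, 0.0218, 0.0708]))]
crossbar [(0.64, array([0.5306, 0.0188, 0.074 ]))]
pinch [(0.68, array([0.5268, 0.0229, 0.0734])), (0.64, array([ 0.4269, -0.1257,  0.1335]))]
lever_tip []
pointer [(0.62, array([0.5257, 0.0219, 0.0725]))]
mark []
bowl [(0.69, array([0.608 , 0.4477, 0.0297]))]
jug [(0.92, array([ 0.4439, -0.4592,  0.1056]))]
basket [(0.73, array([ 0.6446, -0.465 ,  0.0273]))]
```

View pics/a.png

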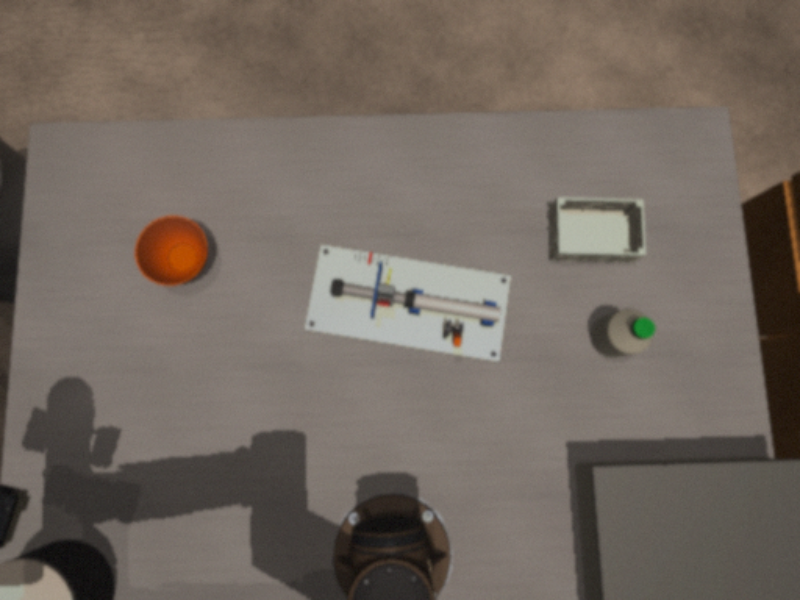

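View pics/b.png

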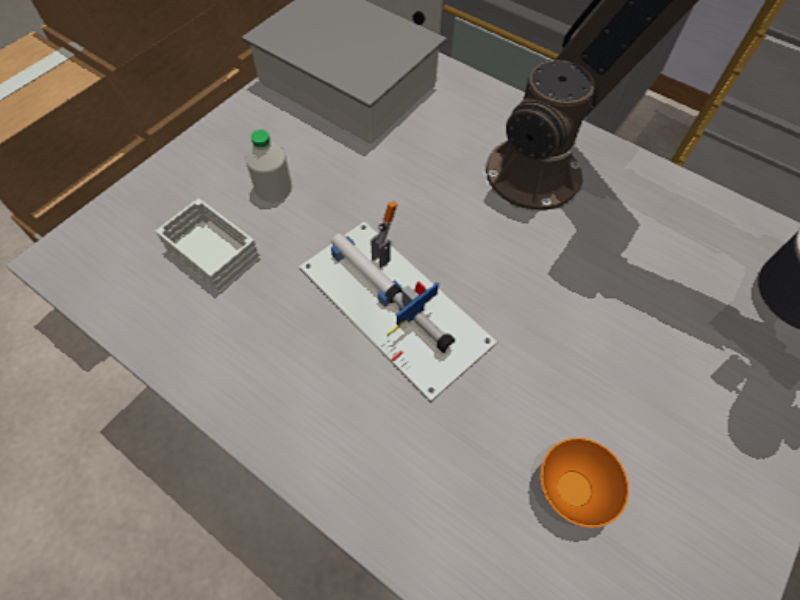

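The top view shows the jig corners at about (322,245), (511,275), (499,360) and (306,330), with the red mark at (370,257) and the orange handle leaning back at (457,340). In the scene view the mark is at (398,356) and the pointer at (393,331). Next I'll fit the jig pose.

```bash
cat >> h.py <<'E'
from scipy.optimize import least_squares
def quad(f,ref,z=.012):
    g=f['color'].astype(int); m=((g.min(2)>175)).astype(np.uint8)
    lo=proj(f,[*ref,z]); mask=np.zeros_like(m); cv2.circle(mask,tuple(int(v) for v in lo),130,1,-1)
    m=cv2.morphologyEx(m*mask,cv2.MORPH_CLOSE,np.ones((9,9)))
    n,l,st,_=cv2.connectedComponentsWithStats(m); k=1+np.argmax(st[1:,4]); 
    c=max(cv2.findContours((l==k).astype(np.uint8),0,2)[0],key=cv2.contourArea)
    P=np.array([ray(f,p[0],z)[:2] for p in cv2.convexHull(c)])
    return cv2.minAreaRect((P*1000).astype(np.float32))
def colour(f,lo,hi,minA=3):
    h=cv2.cvtColor(f['color'],cv2.COLOR_RGB2HSV); m=cv2.inRange(h,lo,hi)
    n,l,st,c=cv2.connectedComponentsWithStats(m); return [(st[i,4],c[i]) for i in range(1,n) if st[i,4]>=minA]
E
python3 - <<'E'
from h import *
for c in ['top','scene']:
    f=arm.grab_frame(c); print(c,quad(f,(.51,-.045)))
    for lo,hi,z,n in [((0,140,90),(5,255,255),.018,'red'),((174,140,90),(180,255,255),.018,'red2'),((22,120,100),(35,255,255),.021,'yel'),((6,150,120),(16,255,255),.15,'orange')]:
        print(n,[(a,p.round(1),ray(f,p,z).round(4)) for a,p in colour(f,lo,hi) if a<200 and np.linalg.norm(ray(f,p,z)[:2]-[.51,-.045])<.3])
E
```

```text
top ((508.8109436035156, -48.24847412109375), (408.6673583984375, 176.8800506591797), 78.97565460205078)
red [(np.int32(11), array([245.3, 193.5]), array([0.5088, 0.0041, 0.018 ]))]
red2 []
yel []
orange [(np.int32(21), array([292.2, 217.9]), array([ 0.4126, -0.1331,  0.15  ]))]
scene ((509.5115051269531, -55.632171630859375), (428.9307861328125, 188.3574676513672), 79.14546966552734)
red [(np.int32(34), array([268.3, 184.1]), array([ 0.453 , -0.0252,  0.018 ])), (np.int32(13), array([253.8, 227.3]), array([0.6092, 0.0309, 0.018 ]))]
red2 []
yel [(np.int32(3), array([257. , 206.3]), array([ 0.5447, -0.0043,  0.021 ])), (np.int32(11), array([251.4, 210.7]), array([ 0.5684, -0.0093,  0.021 ]))]
orange [(np.int32(16), array([250.7, 130.6]), array([ 0.3926, -0.1447,  0.15  ])), (np.int32(4), array([247.8, 134.8]), array([ 0.4118, -0.1419,  0.15  ]))]
```

servo_tool:
  deltas:
    - [-1, 0, 0, -5, 0, 0, -4]
    - [-1, 21.8, 33.4, -1.5, 0, 0, 0]
    - [-1, 21.8, 33.4, -1.5, 0, 0, 0]
    - [-1, 21.8, 33.4, -1.5, 0, 0, 0]
    - [-1, 21.8, 33.4, -1.5, 0, 0, 0]
    - [-1, 21.8, 33.4, -1.5, 0, 0, 0]
    - [-1, 21.8, 33.4, -1.5, 0, 0, 0]
    - [-1, 21.8, 33.4, -1.5, 0, 0, 0]
    - [-1, 21.8, 33.4, -1.5, 0, 0, 0]
    - [-1, 21.8, 33.4, -1.5, 0, 0, 0]
    - [-1, 21.8, 33.4, -1.5, 0, 0, 0]
    - [-1, 21.8, 33.4, -1.5, 0, 0, 0]
    - [-1, 21.8, 33.4, -1.5, 0, 0, 0]
    - [-1, 21.8, 33.4, -1.5, 0, 0, 0]
    - [-1, 21.8, 33.4, -1.5, 0, 0, 0]
    - [-1, 21.8, 33.4, -1.5, 0, 0, 0]
    - [-1, 21.8, 33.4, -1.5, 0, 0, 0]
    - [-1, 21.8, 33.4, -1.5, 0, 0, 0]
    - [-1, 21.8, 33.4, -1.5, 0, 0, 0]
    - [-1, 21.8, 33.4, -1.5, 0, 0, 0]

```text
t: 3.07
eef_pos: [0.4606, -0.0521, 0.2607]
ee_rot: [-3.141, -0.001, -0.192]
force: [1.0, 0.8, -0.6]
width: 0.0878
gripper_force: 0.0
```

```bash
python3 - <<'E'
from h import *
s=arm.get_state();print({k:np.round(s[k],3).tolist() for k in ['t','q','eef_pos','ee_rot']})
f=arm.grab_frame('wrist'); print(f['position'],f['orientation']); save(f,'c.png',None,1.5)
for q in ['clamp_hinge','clamp_grip','crossbar','pinch','lever_tip','pointer','mark']: print(q,find(f,q))
for lo,hi,z,n in [((0,140,90),(5,255,255),.018,'red'),((174,140,90),(180,255,255),.018,'red2'),((22,120,100),(35,255,255),.021,'yel'),((6,150,120),(16,255,255),.15,'orange'),((105,120,60),(125,255,255),.112,'blue')]:
        print(n,[(a,p.round(1),ray(f,p,z).round(4)) for a,p in colour(f,lo,hi,20)])
E
```

```text
{'t': 3.067, 'q': [0.314, -0.022, -0.378, 0.0, -1.213, 1.065], 'eef_pos': [0.461, -0.052, 0.261], 'ee_rot': [-3.141, -0.001, -0.192]}
[ 0.52544749 -0.06452036  0.41978001] [ 2.89560648e+00  9.08420310e-05 -1.76247849e+00]
clamp_hinge [(0.85, array([ 0.432 , -0.136 ,  0.1366]))]
clamp_grip [(0.8, array([ 0.4328, -0.1317,  0.1284]))]
crossbar [(0.77, array([0.5298, 0.0115, 0.0688])), (0.42, array([0.5033, 0.    , 0.097 ]))]
pinch [(0.6, array([0.5314, 0.0115, 0.0675]))]
lever_tip [(0.56, array([ 0.5004, -0.0006,  0.0984]))]
pointer [(0.65, array([0.5257, 0.0115, 0.0675]))]
mark [(0.49, array([0.6086, 0.0316, 0.0197]))]
red [(np.int32(135), array([161.9,  47.9]), array([0.6091, 0.0309, 0.018 ])), (np.int32(575), array([198.3, 145.5]), array([0.4954, 0.0164, 0.018 ]))]
red2 []
yel [(np.int32(132), array([204.7,  84.2]), array([ 0.562 , -0.0076,  0.021 ]))]
orange []
blue [(np.int32(659), array([172.2, 121.8]), array([0.5277, 0.0157, 0.112 ])), (np.int32(134), array([262.7, 102.9]), array([ 0.5283, -0.0676,  0.112 ])), (np.int32(159), array([404.5, 103.2]), array([ 0.504 , -0.1914,  0.112 ])), (np.int32(111), array([262.5, 140.5]), array([ 0.4957, -0.0611,  0.112 ])), (np.int32(123), array([400.8, 140.5]), array([ 0.4717, -0.1852,  0.112 ]))]
```

View pics/c.png

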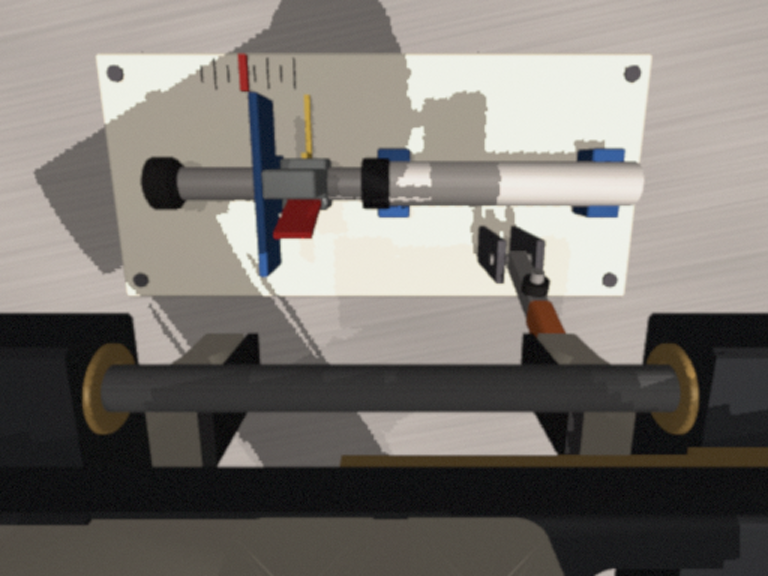

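The wrist view shows the board corners at (97,55), (651,55), (624,295) and (128,296). The mark is at (243,72), the pointer tip at (307,97), the orange handle at (545,318), and the lever is open at (297,218). Next I'll fit the pose and the clamp angle.

```bash
cat >> h.py <<'E'
def J(c,yaw,p): return R.from_euler('z',yaw).as_matrix()@np.array(p)+np.array([c[0],c[1],0])
E
python3 - <<'E'
from h import *
f=arm.grab_frame('wrist')
C=np.array([ray(f,np.array(u)/1.5,.012) for u in [(97,54),(651,54),(624,296),(128,296)]])
loc=np.array([[.095,.21,.012],[.095,-.21,.012],[-.095,-.21,.012],[-.095,.21,.012]])
r=least_squares(lambda v:np.concatenate([(J(v[:2],v[2],l)-c)[:2] for l,c in zip(loc,C)]),[.509,-.048,-.19])
v=r.x;print('jig',v.round(4),np.degrees(v[2]),(r.fun*1e3).round(1))
inv=lambda P:R.from_euler('z',-v[2]).as_matrix()@(np.array(P)-[v[0],v[1],0])
print('mark',inv(ray(f,(161.9,47.9),.018)),'pointer tip',inv(ray(f,(307/1.5,97/1.5),.019)))
h=cv2.cvtColor(f['color'],cv2.COLOR_RGB2HSV);m=cv2.inRange(h,(5,140,60),(18,255,255));m[:, :300]=0
n,l,st,c=cv2.connectedComponentsWithStats(m);print(st[1:],c[1:])
print('hinge',J(v[:2],v[2],[-.05,-.1,.075]))
for a in [1.8,1.9,2.0,2.1,2.2]: print(a,[ (proj(f,J(v[:2],v[2],[-.05+rr*np.cos(a),-.1,.075+rr*np.sin(a)]))*1.5).round(0).tolist() for rr in (.062,.09)])
t=arm.grab_frame('top');s=arm.grab_frame('scene')
for g,n in((t,'top'),(s,'scene')):
  print(n,[(k,p.round(1)) for k,p in colour(g,(5,140,100),(18,255,255)) if k<200])
  for a in [1.8,1.9,2.0,2.1,2.2]: print(a,proj(g,J(v[:2],v[2],[-.05+.09*np.cos(a),-.1,.075+.09*np.sin(a)])).round(1))
E
```

```text
jig [ 0.5105 -0.0465 -0.1896] -10.862952443595118 [ 1.4  2.1  0.6 -2.7 -1.2 -1.2 -0.8  1.7]
mark [0.08057833 0.09765396 0.018     ] pointer tip [0.06282905 0.05047356 0.019     ]
[[355 199  26  23 425]
 [438 230   3   3   4]
 [447 231   2   1   2]
 [438 233   5   5   7]
 [443 232   1   1   1]
 [445 232  17  14  65]
 [444 235   1   1   1]
 [435 236   2   1   2]
 [443 237   1   1   1]
 [437 238   1   2   2]
 [441 238   1   1   1]
 [432 241   1   1   1]
 [438 241   1   1   1]
 [441 240   1   2   2]
 [445 241   1   1   1]
 [447 241   1   2   2]
 [449 240   3   5   7]
 [452 244  12  15  65]
 [454 259   1   1   1]
 [456 259   3   2   3]
 [454 262   8  12  30]
 [453 271   1   1   1]
 [441 273  21  16  86]
 [463 272   1   1   1]
 [455 274   2   2   3]
 [459 274   6   6  17]
 [436 277   1   1   1]
 [440 276   2   1   2]
 [444 276   3   4   5]
 [438 278   2   2   3]
 [441 278   1   1   1]
 [450 280   1   1   1]
 [446 286   1   1   1]
 [448 287   1   1   1]
 [460 299   6  11  19]
 [470 299  10   6  17]
 [481 299   1   1   1]
 [484 299   2   2   2]
 [490 299   1   1   1]
 [492 299   1   1   1]
 
[... 5935 characters left out ...]
      309.        ]
 [332.         310.        ]
 [365.         310.        ]
 [367.         310.        ]
 [388.         310.        ]
 [419.         310.        ]]
hinge [ 0.44250164 -0.13530801  0.075     ]
1.8 [[540.0, 302.0], [554.0, 327.0]]
1.9 [[538.0, 311.0], [551.0, 341.0]]
2.0 [[537.0, 319.0], [548.0, 353.0]]
2.1 [[535.0, 326.0], [545.0, 363.0]]
2.2 [[533.0, 332.0], [541.0, 372.0]]
top [(np.int32(27), array([292.1, 217.4]))]
1.8 [291.9 214.1]
1.9 [291.4 217.1]
2.0 [290.9 220.1]
2.1 [290.3 222.9]
2.2 [289.8 225.6]
scene [(np.int32(46), array([248.7, 134.8])), (np.int32(3), array([  9., 140.]))]
1.8 [248.3 135.9]
1.9 [250.4 134.9]
2.0 [252.3 134.2]
2.1 [254.2 133.7]
2.2 [255.9 133.5]
```

servo_tool:
  deltas:
    - [-1, -7.1, 21.3, 0, 0, 0, 0]
    - [-1, -7.1, 21.3, 0, 0, 0, 0]
    - [-1, -7.1, 21.3, 0, 0, 0, 0]
    - [-1, -7.1, 21.3, 0, 0, 0, 0]
    - [-1, 0, 0, 24, 0, 0, 0]
    - [-1, 0, 0, 24, 0, 0, 0]
    - [-1, 0, 0, 24, 0, 0, 0]
    - [-1, 0, 0, 24, 0, 0, 0]
    - [-1, 0, 0, 22, 0, 0, 0]
    - [-1, 0, 0, 0, 0, 0, 0]
    - [1, 0, 0, 0, 0, 0, 0]
    - [1, 0, 0, 0, 0, 0, 0]
    - [1, 0, 0, 0, 0, 0, 0]
    - [1, 0, 0, 0, 0, 0, 0]
    - [1, 0, 0, 0, 0, 0, 0]
    - [1, 0, 0, 0, 0, 0, 0]
  squeeze: 8

```text
t: 4.95
eef_pos: [0.4164, -0.1282, 0.1427]
ee_rot: [-3.141, -0.001, -0.192]
force: [0.3, 0.4, -0.9]
width: 0.0532
gripper_force: 0.0
```

```bash
python3 - <<'E'
from h import *
f=arm.grab_frame('wrist'); s=arm.get_state(); print(s['width'],s['gripper_force'],s['eef_pos'],s['force'])
save(f,'d.png',None,1.5)
E
```

```text
0.04923776734160856 0.0 [ 0.41630299 -0.12819778  0.14254488] [-0.44000852  0.56191036  0.90637526]
```

View pics/d.png

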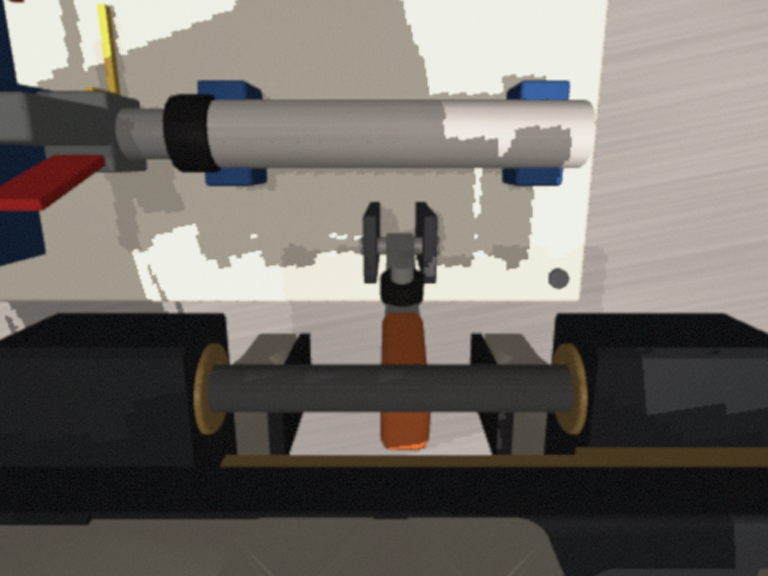

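The handle is between the fingers at (404,380), about 2–3 mm off centre. I'll nudge and finish closing.

servo_tool:
  deltas:
    - [1, 0, 2, 0, 0, 0, 0]
    - [1, 0, 0, 0, 0, 0, 0]
    - [1, 0, 0, 0, 0, 0, 0]
    - [1, 0, 0, 0, 0, 0, 0]
    - [1, 0, 0, 0, 0, 0, 0]
    - [1, 0, 0, 0, 0, 0, 0]
    - [1, 0, 0, 0, 0, 0, 0]
    - [1, 0, 0, 0, 0, 0, 0]

```text
t: 5.67
eef_pos: [0.4146, -0.1318, 0.1419]
ee_rot: [3.138, 0.002, -0.192]
force: [-1.3, -11.0, -1.3]
width: 0.0143
gripper_force: 8.0
```

servo_tool:
  deltas:
    - [1, 0, 2.5, 0, 0, 0, 0]
    - [1, 15, 0, -3.2, 0, 0, 0]
    - [1, 13.5, 0, -0.8, 0, 0, 0]
    - [1, 13.4, 0, 1.3, 0, 0, 0]
    - [1, 13.1, 0, 3.3, 0, 0, 0]
    - [1, 12.4, 0, 5.2, 0, 0, 0]
    - [1, 11.6, 0, 7.0, 0, 0, 0]
    - [1, 10.3, 0, 8.6, 0, 0, 0]

```text
t: 6.33
eef_pos: [0.5055, -0.1497, 0.1211]
ee_rot: [-3.141, -0.003, -0.191]
force: [2.0, 2.8, 3.0]
width: 0.014
gripper_force: 8.0
```

servo_tool:
  deltas:
    - [1, 8.9, 0, 10.1, 0, 0, 0]
    - [1, 7.4, 0, 11.4, 0, 0, 0]
    - [1, 5.5, 0, 12.2, 0, 0, 0]
    - [1, 3.7, 0, 13, 0, 0, 0]
    - [1, 1.7, 0, 13.4, 0, 0, 0]
    - [1, 0, 0, 4.5, 0, 0, 0]
    - [1, 0, 0, 2, 0, 0, 0]
    - [1, 0, 0, 0, 0, 0, 0]
    - [1, 0, 0, 0, 0, 0, 0]

```text
t: 7.08
eef_pos: [0.533, -0.1551, 0.0541]
ee_rot: [-3.141, -0.005, -0.191]
force: [8.2, -0.7, -1.1]
width: 0.0136
gripper_force: 8.0
```

```bash
python3 - <<'E'
from h import *
f=arm.grab_frame('wrist'); s=arm.get_state(); print(s['width'],s['gripper_force'],s['eef_pos'],s['force'])
save(f,'e.png',None,1.5)
E
```

```text
0.013932085104612442 7.9998815059661865 [ 0.53292398 -0.15502424  0.05422895] [ 6.82489744 -1.637102   -0.82460679]
```

View pics/e.png

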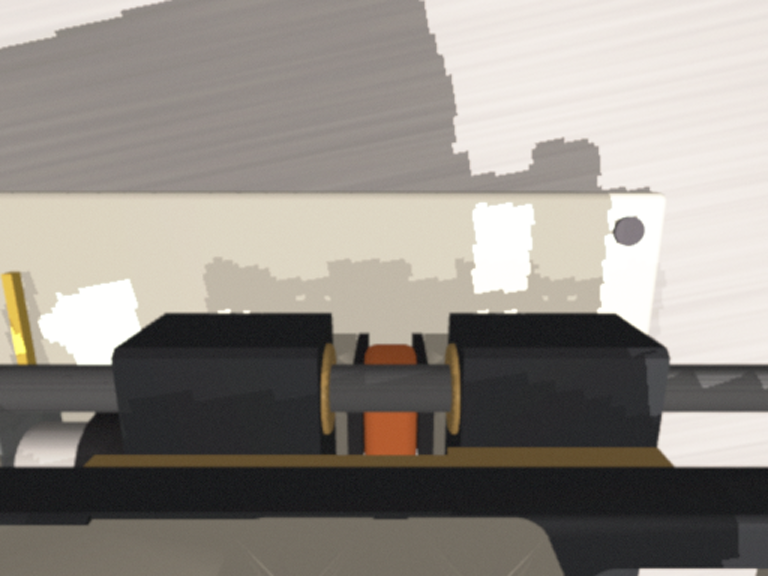

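The handle is level, at about grip height 0.073. I'll press a little, release, rise and turn.

servo_tool:
  deltas:
    - [1, 0, 0, 2, 0, 0, 0]
    - [1, 0, 0, 0, 0, 0, 0]
    - [-0.2, 0, 0, 0, 0, 0, 0]
    - [-0.2, 0, 0, 0, 0, 0, 0]
    - [-0.2, 0, 0, 0, 0, 0, 0]
    - [-0.2, 0, 0, 0, 0, 0, 0]
    - [-0.2, 0, 0, -20, 0, 0, 0]
    - [-0.2, 0, 0, -38, 0, 0, 0]
    - [-0.2, 0, 0, -38, 0, 0, 0]
    - [-0.2, 0, 0, -38, 0, 0, 0]
    - [-0.2, -10, -28, -10, 0, 0, 0]
    - [-1, -10, -29, -10, 0, 0, 0]
    - [-1, -11, -29, -10, 0, 0, 0]
    - [-1, -11, -29, -10, 0, 0, 0]

```text
t: 8.3
eef_pos: [0.5095, -0.0331, 0.2265]
ee_rot: [-3.141, 0.0, -0.193]
force: [0.3, 0.1, -0.3]
width: 0.0671
gripper_force: 0.0
```

servo_tool:
  deltas:
    - [-1, 0, 0, 0, 0, 0, -7]
    - [-1, 0, 0, 0, 0, 0, -7]
    - [-1, 0, 0, 0, 0, 0, -7]
    - [-1, 0, 0, 0, 0, 0, -7]
    - [-1, 0, 0, 0, 0, 0, -7]
    - [-1, 0, 0, 0, 0, 0, -7]
    - [-1, 0, 0, 0, 0, 0, -7]
    - [-1, 0, 0, 0, 0, 0, -7]
    - [-1, 0, 0, 0, 0, 0, -7]
    - [-1, 0, 0, 0, 0, 0, -7]
    - [-1, 0, 0, 0, 0, 0, -7]
    - [-1, 0, 0, 0, 0, 0, -7]
    - [-1, 0, 0, 0, 0, 0, -6]
    - [-1, 0, 0, 0, 0, 0, 0]

```text
t: 9.47
eef_pos: [0.5099, -0.0341, 0.2258]
ee_rot: [-3.141, 0.0, 1.383]
force: [-1.8, -0.0, 0.6]
width: 0.088
gripper_force: 0.0
```

```bash
python3 - <<'E'
from h import *
f=arm.grab_frame('wrist'); s=arm.get_state(); print(s['width'],s['q'],s['eef_pos'],s['ee_rot'],f['position'])
save(f,'f.png',None,1.5)
E
```

```text
0.08800978094618893 [ 3.17931727e-01  8.81784792e-02 -3.43935616e-01 -1.08400823e-04
 -1.13920643e+00  2.62978952e+00] [ 0.50996219 -0.03405391  0.22585109] [-3.14108741e+00  1.70904772e-04  1.37687959e+00] [0.52297325 0.03044205 0.38480245]
```

View pics/f.png

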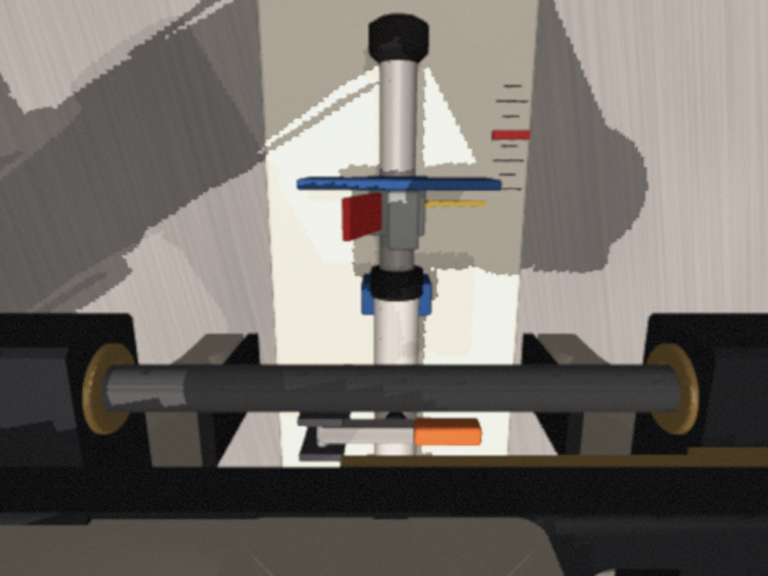

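The clamp lies down across the tube at (400,432). The crossbar ends are at (298,184) and (501,184), the pointer is at (455,204) with its tip at (485,204), and the mark is centred at (511,135). Now to measure.

```bash
python3 - <<'E'
from h import *
f=arm.grab_frame('wrist'); s=arm.get_state(); Rt=rot(s['ee_rot']); p=np.array(s['eef_pos'])
yaw=-.1896;c=(.5105,-.0465)
inv=lambda P:(R.from_euler('z',-yaw).as_matrix()@(np.array(P)-[*c,0]))*1e3
for n,u,z in [('barL',(298,184),.112),('barR',(501,184),.112),('ptr',(485,204),.021),('mark',(511,135),.018),('blockL',(388,191),.115),('blockR',(418,191),.115),('tubeend',(398,60),.045),('leverTipTop',(343,200),.112)]:
    P=ray(f,np.array(u)/1.5,z); print(n,inv(P).round(1),'tool',(Rt.T@(P-p)*1e3).round(1))
print('tcp',inv(p),'angle',np.degrees(s['ee_rot'][2]-np.pi/2-yaw))
for n,lo,hi,z in [('red',(0,140,90),(5,255,255),.018),('yel',(22,120,80),(35,255,255),.021),('blue',(105,120,60),(125,255,255),.112)]:
    for a,u in colour(f,lo,hi,40): print(n,a,u*1.5,inv(ray(f,u,z)).round(1))
E
```

```text
barL [-50.9  65.3 112. ] tool [ 52.8 -48.4 113.9]
barR [ 57.3  64.8 112. ] tool [ 53.1  59.9 113.9]
ptr [66.3 46.4 21. ] tool [ 34.7  68.9 204.9]
mark [83.  93.9 18. ] tool [ 82.4  85.4 207.9]
blockL [ -2.9  61.6 115. ] tool [ 49.4  -0.4 110.9]
blockR [ 13.   61.5 115. ] tool [ 49.5  15.5 110.9]
tubeend [  3.5 138.1  45. ] tool [126.    5.5 180.9]
leverTipTop [-27.1  56.7 112. ] tool [ 44.5 -24.6 113.9]
tcp [ -2.79075137  12.14178368 225.89908446] angle -0.35175577903556954
red 124 [509.85483871 133.47580645] [82.2 95.  18. ]
red 660 [360.66363636 215.22954545] [-23.3  38.4  18. ]
yel 109 [453.7293578  202.47247706] [43.8 47.6 21. ]
blue 931 [399.42051557 183.38990333] [  3.2  65.4 112. ]
blue 125 [367.056 298.944] [-15.    1.5 112. ]
blue 136 [424.74264706 298.44485294] [ 17.5   1.6 112. ]
```

servo_tool:
  deltas:
    - [-1, 17, 2.5, 0, 0, 0, 0]
    - [-1, 17, 2.5, 0, 0, 0, 0]
    - [-1, 0, 0, 0, 0, 0, 0]
    - [-1, 0, 0, 30, 0, 0, 0]
    - [-1, 0, 0, 30, 0, 0, 0]
    - [-1, 0, 0, 30, 0, 0, 0]
    - [-1, 0, 0, 30, 0, 0, 0]
    - [-1, 0, 0, 20, 0, 0, 0]
    - [-1, 0, 0, 13, 0, 0, 0]
    - [-1, 0, 0, 0, 0, 0, 0]

```text
t: 10.4
eef_pos: [0.5195, -0.0024, 0.0701]
ee_rot: [-3.137, 0.003, 1.375]
force: [-0.1, -0.1, -0.3]
width: 0.0877
gripper_force: 0.0
```

```bash
python3 - <<'E'
from h import *
f=arm.grab_frame('wrist'); s=arm.get_state(); print(s['width'],s['eef_pos'],s['ee_rot'],s['force'])
save(f,'g.png',None,1.5)
E
```

```text
0.08750946178065401 [ 0.52058674 -0.00211397  0.07185597] [-3.13868260e+00  1.83946884e-03  1.37653913e+00] [ 0.04012583 -0.49460125  0.04902304]
```

View pics/g.png

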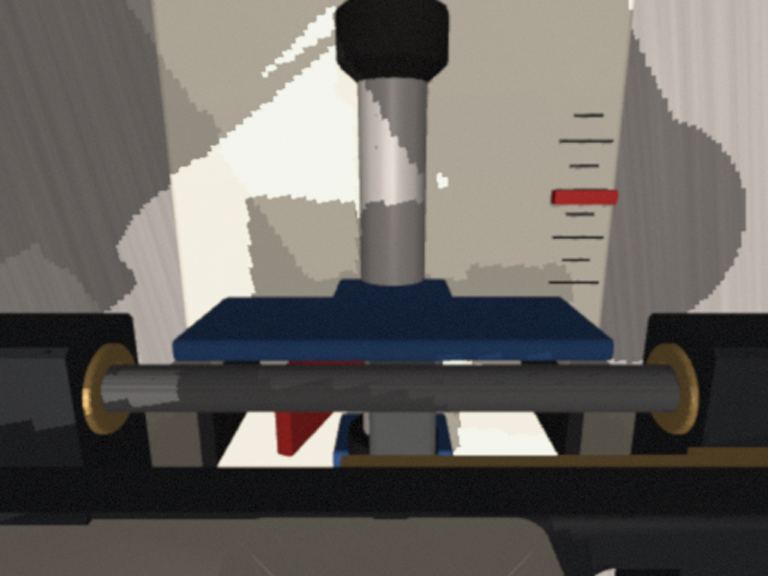

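The fingers straddle the block and lever, centred behind the crossbar (x 175–612, midpoint 393). I'll push to just short of the mark.

servo_tool:
  deltas:
    - [-1, 4, 0, 0, 0, 0, 0]
    - [-1, 4, 0, 0, 0, 0, 0]
    - [-1, 6, 0, 0, 0, 0, 0]
    - [-1, 6, 0, 0, 0, 0, 0]
    - [-1, 6, 0, 0, 0, 0, 0]
    - [-1, 6, 0, 0, 0, 0, 0]
    - [-1, 6, 0, 0, 0, 0, 0]
    - [-1, 5, 0, 0, 0, 0, 0]
    - [-1, 5, 0, 0, 0, 0, 0]
    - [-1, 0, 0, 0, 0, 0, 0]
    - [-1, 0, 0, 0, 0, 0, 0]

```text
t: 11.37
eef_pos: [0.5312, 0.0457, 0.074]
ee_rot: [3.14, -0.0, 1.379]
force: [-0.2, -3.7, 0.8]
width: 0.0874
gripper_force: 1.9
```

```bash
python3 - <<'E'
from h import *
yaw=-.1896;c=(.5105,-.0465)
inv=lambda P:(R.from_euler('z',-yaw).as_matrix()@(np.array(P)-[*c,0]))*1e3
s=arm.get_state(); print(s['eef_pos'],inv(s['eef_pos']),s['force'])
for cam in ['wrist','scene','top']:
    f=arm.grab_frame(cam)
    for n,lo,hi,z in [('red',(0,140,90),(5,255,255),.018),('yel',(22,120,80),(35,255,255),.021),('blue',(105,120,60),(125,255,255),.112)]:
        for a,u in colour(f,lo,hi,3):
            q=inv(ray(f,u,z))
            if abs(q[0])<110 and abs(q[1])<200: print(cam,n,a,u.round(1),q.round(1))
    if cam=='wrist': save(f,'i.png',None,1.5)
E
```

```text
[0.53121749 0.04573295 0.07401832] [ 2.96344117 94.4846512  74.01831524] [-0.21654482 -3.7332917   0.83482944]
wrist red 300 [379.3 205.5] [83.9 95.5 18. ]
wrist red 841 [195.8 288.6] [-42.2  33.8  18. ]
wrist blue 1842 [258.9 239.2] [  3.3 110.3 112. ]
scene red 9 [279.7 194.7] [-60.4  64.8  18. ]
scene red 13 [253.9 227.2] [81.8 94.7 18. ]
scene yel 10 [259.7 220.4] [53.4 90.5 21. ]
scene blue 5 [223.6 153.2] [   8.4 -131.2  112. ]
scene blue 14 [214.  159.5] [  46.9 -132.5  112. ]
scene blue 7 [253.4 181.3] [  9.   11.5 112. ]
scene blue 17 [244.4 188.9] [ 47.6  13.1 112. ]
scene blue 50 [277.1 204.7] [ 12.  118.6 112. ]
top blue 9 [264.8 198.3] [-30.3 -15.9 112. ]
top blue 10 [311.5 206.2] [ -31.3 -160.1  112. ]
```

View pics/i.png

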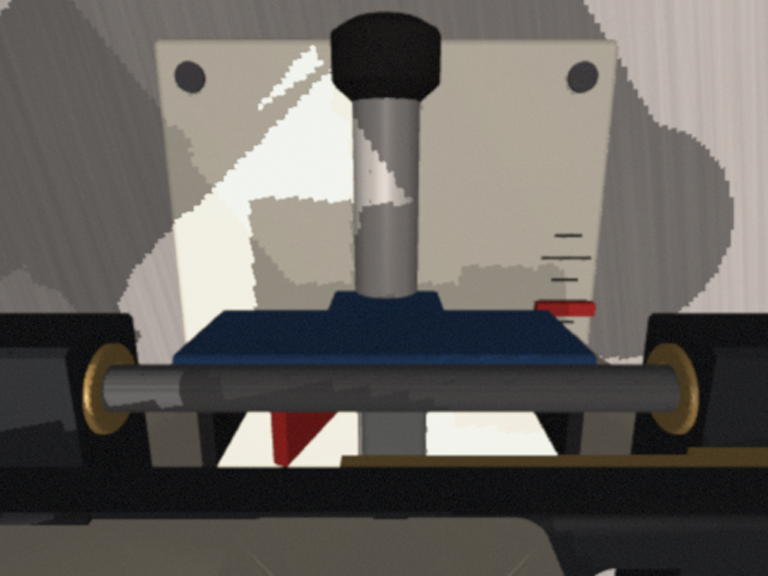

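The push is in contact (3.7 N) and the lever is still open. The scene view puts the pointer about 4 mm short of the mark.

servo_tool:
  deltas:
    - [-1, 2.5, 0, 0, 0, 0, 0]
    - [-1, 2, 0, 0, 0, 0, 0]
    - [-1, 0, 0, 0, 0, 0, 0]
    - [-1, 0, 0, 0, 0, 0, 0]
    - [-1, 0, 0, 0, 0, 0, 0]
    - [-1, 0, 0, 0, 0, 0, 0]

```text
t: 12.02
eef_pos: [0.5319, 0.05, 0.0732]
ee_rot: [3.141, -0.0, 1.379]
force: [-0.3, -4.1, 2.3]
width: 0.0873
gripper_force: 2.0
```

```bash
cat > m.py <<'E'
from h import *
yaw=-.1896;c=(.5105,-.0465)
inv=lambda P:(R.from_euler('z',-yaw).as_matrix()@(np.array(P)-[*c,0]))*1e3
s=arm.get_state(); print(inv(s['eef_pos']),s['force'],s['width'],s['gripper_force'])
f=arm.grab_frame('scene')
for n,lo,hi,z in [('red',(0,140,90),(5,255,255),.018),('yel',(20,90,70),(36,255,255),.021)]:
    for a,u in colour(f,lo,hi,3):
        q=inv(ray(f,u,z))
        if abs(q[0])<110 and abs(q[1])<200: print(n,a,u.round(1),q.round(1))
import sys
if len(sys.argv)>1: save(f,sys.argv[1],(200,120,320,260),5 if 0 else 4)
E
python3 m.py
```

```text
[ 2.80878867 98.75542173 73.2465682 ] [-0.34597401 -4.08406974  2.28034166] 0.08728933726618147 2.0007095905020833
red 10 [280.5 195.9] [-59.1  70.   18. ]
red 13 [253.9 227.2] [81.8 94.7 18. ]
yel 12 [260.8 221.2] [52.6 94.9 21. ]
```

Pointer at the mark (94.9 against 94.7) and held for well over 0.2 s. Now close.

servo_tool:
  deltas:
    - [1, 0, 0, 0, 0, 0, 0]
    - [1, 0, 0, 0, 0, 0, 0]
    - [1, 0, 0, 0, 0, 0, 0]
    - [1, 0, 0, 0, 0, 0, 0]
    - [1, 0, 0, 0, 0, 0, 0]
    - [1, 0, 0, 0, 0, 0, 0]
    - [1, 0, 0, 0, 0, 0, 0]
    - [1, 0, 0, 0, 0, 0, 0]
    - [1, 0, 0, 0, 0, 0, 0]
    - [1, 0, 0, 0, 0, 0, 0]
    - [1, 0, 0, 0, 0, 0, 0]
    - [1, 0, 0, 0, 0, 0, 0]
    - [1, 0, 0, 0, 0, 0, 0]
    - [1, 0, 0, 0, 0, 0, 0]
    - [1, 0, 0, 0, 0, 0, 0]
  squeeze: 35

```text
t: 13.32
eef_pos: [0.5306, 0.0496, 0.0726]
ee_rot: [-3.14, 0.001, 1.378]
force: [-3.7, -3.5, 1.2]
width: 0.0214
gripper_force: 36.9
```

```bash
python3 m.py j.png
```

```text
[ 1.64946295 98.21890283 72.63754887] [-3.68421176 -3.50917161  1.18174056] 0.021428594945246852 36.949588630814105
red 13 [253.9 227.2] [81.8 94.7 18. ]
yel 6 [263.5 190.5] [-30.4  18.6  21. ]
yel 5 [272.2 189. ] [-55.8  33.8  21. ]
yel 5 [286.2 193.8] [-77.3  78.   21. ]
yel 11 [260.8 221.1] [52.4 94.7 21. ]
```

View pics/j.png

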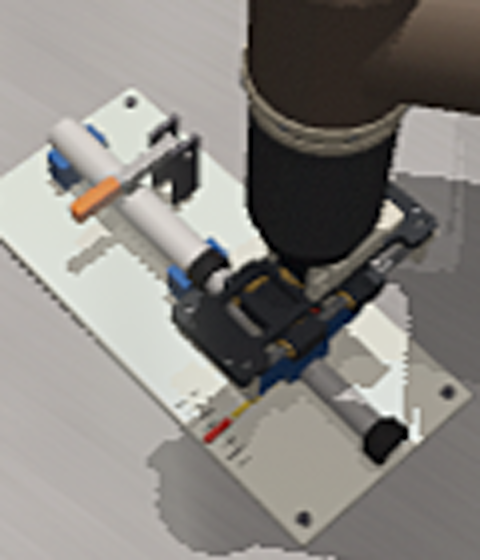

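The view shows the clamp down at (95,198) and the yellow pointer at (243,405) in line with the red mark at (217,430). The fingers are shut to 21.4 mm on the lever and block (22 mm nominal) at 37 N. Handing in.

```bash
python3 -c "
from station import arm
print(arm.get_state()['qd']);print(arm.job_done())"
```

```text
[ 0.00073643 -0.00062713 -0.00083018  0.00033946 -0.00016017  0.00162605]
the job is handed in; nothing more can be done
None
```

I handed the job in at about 13.4 s: the clamp arm is down on the tube, the leg's pointer measures level with the red mark, and the gripper still holds block and lever shut at about 37 N. The hand-in call did not report a pass or fail.

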